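Open the bayonet wash pot and load two lock cylinders into its pockets

TASK

Open the round wash pot: twist its cover a quarter turn counterclockwise to free it from the two hooks, lift it off and stand it on the round cork mat behind the bench vice, centred, bar grip up. Then drop the two lock cylinders, one at a time, into the pot's pockets, the short cylinder in the short pocket and the long one in the long pocket, each standing flat on the pocket floor. Leave the padlock and the oil bottle where they stand.

Things in the scene. Friction and masses are not known exactly. Their poses are not given: they have to be found in the camera images.
- pot: Round dark steel base, 164 mm across, fixed on the wooden work board (board top 36 mm over the bench). Origin: centre of its underside. Disc top at z 14 mm: cover and cylinders stand on it. Two steel hooks at x = +75 and -75 mm, 36 mm wide, tops 27.5 mm up, hold the cover's ears down. Between them four end cages of 5 mm aluminium plates with round tops, 38 mm up. They make two pockets along x, open in the middle (x -18 to 18 mm) for fingers.
- cover: Loose grey metal cap, 0.3 kg, a drum 128 mm across and 50 mm high, open below, with a black bar grip on top. Origin: centre of its open rim; z up. Two ears at its foot (x = +62 to +73 mm and -62 to -73 mm, 24 mm wide) start under the pot's hooks, x axes parallel, 14 mm above the pot's origin. Closed ends bar clockwise turning. From 0.6 rad counterclockwise (from above) it lifts freely; the pot's cages fill it 24 mm high, 3 mm play.
- mat: Round cork mat on the bench behind the vice, 180 mm across, 4 mm thick, fixed. Origin: centre of its underside. Left of it (+y) a wooden rack of bits up to 110 mm high, in front of it the vice, 200 mm high. A tall stack of red bins stands behind the rack and the board (x over 0.6 m at y 0.25 to 0.6 m): carry the cover past in front of it.
- cover_grip (a point): Centre of the bar grip on the cover, 68 mm above the cover's rim, on its axis. The bar is 80 mm long along the cover's x, 16 mm thick (along y) and 30 mm high, from 50 to 80 mm above the rim. Pinch it across its thickness.
- cylinder_short: Euro-profile lock cylinder of brass, the shorter one, on the wooden board: 64 mm long (y), 17 mm thick (x), 33 mm high (38 with the cam at the middle, on top), 0.19 kg. Stands on its narrow flange, the round barrel (17 mm) above. Origin: centre of the underside. Either end may go first.
- cylinder_long: Euro-profile lock cylinder of nickelled metal, the longer one, on the wooden board: 72 mm long (y), 17 mm thick (x), 33 mm high (38 with the cam at the middle, on top), 0.21 kg. Stands on its narrow flange, the round barrel (17 mm) above. Origin: centre of the underside. Either end may go first.
- pocket_short (a point): Centre of the floor of the short pocket, at x 0, y -22 mm, z 14 mm of the pot. Pocket 68 mm long (along the point's x, the pot's x), 21 mm wide, 24 mm deep, its ends flaring outward by 5 mm at the top: the cylinder's y lies along this x. Too short for the long cylinder.
- pocket_long (a point): Centre of the floor of the long pocket, at x 0, y +22 mm, z 14 mm of the pot. Pocket 78 mm long (along the point's x, the pot's x), 21 mm wide, 24 mm deep, its ends flaring outward by 5 mm at the top: the cylinder's y lies along this x.
- padlock: Bystander: brass padlock 42 mm wide, 18 mm thick, 69 mm high, standing upright on the board. Origin: centre of the underside, wide along y.
- oil_bottle: Bystander: small round oil dropper bottle, 33 mm thick, 98 mm high, standing upright on the board. Origin: centre of the underside.

How it is judged:
By the outcome, as a careful person would: the job done as asked, in the order asked, and still so for the second after the job is handed in, with the robot touching nothing.
It also fails if it takes over 67 s, if anything falls off the work surface, if the arm or the gripper's body presses on something with over 40 N, if the wrist force passes 120 N, or if a joint passes its speed limit or range.

ROBOT

A 6-joint arm with a two-finger parallel gripper is mounted at the origin on a cart in front of the work surface, level with it; the furniture and walls round the work are solid. World frame = base frame: x ahead of the robot, y to its left, z up, the work surface at z = 0. Lengths are in m, angles in rad, forces in N, time in s.
With the tool pointing down it reaches from about 0.375 to 0.9 m from the base axis. Payload 3.1 kg.
Tool frame: the origin (TCP) lies at the very end of the fingers, on their centre line; the grasp point (between the pads) lies 19 mm behind it; z points along the fingers, y is the line along which they close (so a half turn about z gives the same grasp; the last joint's range is limited). The gripper opens to 85 mm and grips with 20 to 120 N. Pads are 22 mm wide; open, the fingers measure 114 mm over their backs; the gripper's body (76 mm by 85 mm) begins 54 mm behind the grasp point. The pads swing forward as they close: fully open they stand 13 mm farther back than shut.
Start: joints at [1.036, 0.527, 1.433, -0, 1.181, -0.178], TCP at [0.218, 0.586, 0.231] pointing down, gripper open.
Joint ranges: [-3.08, 3.08], [-0.75, 2.2], [0.22, 2.44], [-1.43, 4.57], [0, 2.65], [-2.85, 2.85]. Speed limits (rad/s): [2.79, 2.79, 3.14, 3.14, 3.14, 3.14].

INTERFACE

Orientations are given as a 3x3 rotation matrix whose columns are the frame's x, y, z axes.
In Python, from cell import arm, vision, order gives the robot as it stands. The module is installed in compiled form; this text tells all that it offers.
- The arm moves only by the shell command python3 -m crank 'ROWS' [OPENING] [FORCE]. ROWS is a JSON object of lists of equal length, an entry for each row: "translation": the shift along the tool's x, y, z normalised to -1 to 1, where 1 is 0.75 m, a list of three; "yaw": the turn about the tool's z normalised to -1 to 1, where 1 is 120 degrees. In form: {"translation": [[dx, dy, dz], ...], "yaw": [yaw, ...]}. A call has 1 to 20 rows; each row is the pose to reach, as a shift and turn from the pose commanded when the call began, along the tool's axes at that moment; what a row does not reach only later rows make up. A row lasts 1/12 s, in which the tool goes at most 41.7 mm and 7.16 degrees, less where a joint would pass 70% of its speed; a pose out of reach is approached as far as the arm can. A call with a number of a shift or a turn outside -1 to 1 is refused whole. A call with a gripper value outside its range is refused whole. OPENING is the opening in per cent of the stroke, from 0 (shut) to 100 (fully open), set as the call begins (- or left out, the last holds). The fingers move at their own pace and stop on an object; FORCE is the grip in N (left out, the last holds). Time passes only in rows, so rows that repeat a pose let the fingers close. It gives the time, the measured TCP pose, the force, the opening and the grip force at its end, in the units of the state.
- arm.observe(): the state, without advancing time (a new reading comes with each control period).
- vision.snapshot(name): name is "scene" or "top"; returns a dict with "image" (384x512x3 uint8, red, green, blue), "camera_matrix" (3x3 intrinsics, pixels), "eye" and "attitude" of the camera in the world. Camera axes: x right, y up, looking along -z (the intrinsics and any distortion apply to the point x, -y, -z); pixel columns grow to the right and rows downward; lengths in m; the calibration is good to about 2 mm. A picture is of the moment at which its call begins. There is no depth.
- order.sign_off(): hands the job in; it is judged then, once.
The state is a dict: "time": time; "joint_pos": joint angles; "qd": joint speeds; "joint_efforts": joint torques, N m; "tcp_pos": TCP position; "eef_rot": TCP orientation; "ft_force": force on the tool from outside, world axes, zero at the start; "wrist_torque": the same for the moment, N m; "finger_gap": finger opening in m; "grip_force": force on a finger pad.
Only numpy, scipy, OpenCV 4.12 (cv2) and the standard library are available. Lean on these libraries where they do the work, as an engineer would, in place of code of your own. Each camera call takes 0.05 s, during which the arm holds its last target. There are 200 camera calls.

## Working session

There is one attempt and no reset: what is moved stays moved. The work goes in short steps, Python scripts to look and compute and a shell command to move; the robot and the scene stay as the last step left them, time stands still between calls to the robot, and variables do not carry over. Pictures are saved under pics/ and viewed, at most 13 in all, crops included, and the job is handed in when it is done.

```bash
mkdir -p pics
cat > h.py <<'E'
import numpy as np, cv2
from cell import arm, vision, order
def snap(n,f=None):
    s=vision.snapshot(n)
    if f: cv2.imwrite('pics/'+f,cv2.cvtColor(s['image'],cv2.COLOR_RGB2BGR))
    np.savez('last_'+n+'.npz',**{k:v for k,v in s.items() if v is not None})
    return s
def ray(s,u,v):
    K=np.array(s['camera_matrix']);d=np.linalg.inv(K)@[u,v,1];d=np.array([d[0],-d[1],-d[2]])
    return np.array(s['eye']),np.array(s['attitude'])@d
def onz(s,u,v,z):
    e,d=ray(s,u,v);return e+d*(z-e[2])/d[2]
def proj(s,p):
    c=np.array(s['attitude']).T@(np.array(p)-s['eye']);c=np.array([c[0],-c[1],-c[2]])
    q=np.array(s['camera_matrix'])@c;return q[:2]/q[2]
E
python3 - <<'E'
from h import *
for n in('scene','top'):
    s=snap(n,n+'0.png'); print({k:np.round(v,3).tolist() if k!='image' else 0 for k,v in s.items()})
o=arm.observe();print({k:np.round(v,3).tolist() for k,v in o.items()})
E
```

```text
{'image': 0, 'camera_matrix': [[455.395, 0.0, 256.273], [0.0, 455.395, 193.893], [0.0, 0.0, 1.0]], 'eye': [0.041, -0.199, 0.933], 'attitude': [[0.678, 0.582, -0.448], [-0.735, 0.525, -0.43], [-0.015, 0.621, 0.784]]}
{'image': 0, 'camera_matrix': [[422.093, 0.0, 253.05], [0.0, 422.093, 191.357], [0.0, 0.0, 1.0]], 'eye': [0.294, 0.274, 1.128], 'attitude': [[-0.132, 0.965, -0.225], [-0.991, -0.129, 0.027], [-0.003, 0.227, 0.974]]}
{'time': 0.1, 'joint_pos': [1.037, 0.528, 1.434, -0.0, 1.181, -0.179], 'qd': [0.0, -0.001, -0.003, 0.0, 0.002, 0.001], 'joint_efforts': [-0.001, -44.331, -17.859, -0.0, 0.004, 0.0], 'tcp_pos': [0.217, 0.585, 0.23], 'eef_rot': [[-0.937, 0.348, -0.001], [0.348, 0.937, -0.002], [0.0, -0.002, -1.0]], 'ft_force': [0.027, -0.163, -0.038], 'wrist_torque': [0.057, -0.069, 0.026], 'grip_force': 0.0, 'finger_gap': 0.086}
```

View pics/scene0.png

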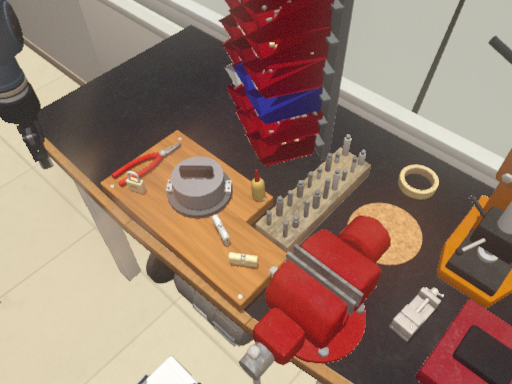

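View pics/top0.png

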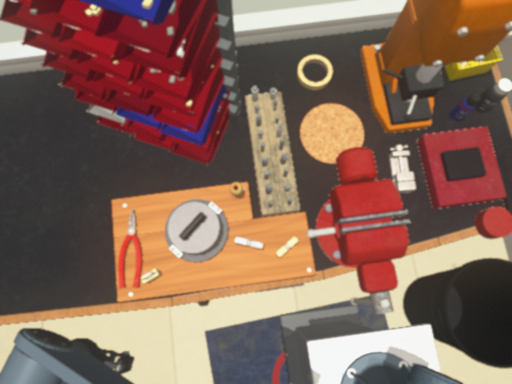

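The scene view shows the pot at about (200,185), nickel cylinder (220,230), brass cylinder (243,260), and mat (385,232). The top view has the pot at (196,230), cylinders (249,243) and (287,246), and mat (332,133). I'll zoom in next.

Run:
```python
from h import *
a=cv2.imread('pics/top0.png')[180:300,110:310];b=cv2.imread('pics/scene0.png')[140:290,110:290]
a=cv2.resize(a,None,fx=4,fy=4,interpolation=cv2.INTER_CUBIC);cv2.imwrite('pics/top0c.png',a)
b=cv2.resize(b,None,fx=4,fy=4,interpolation=cv2.INTER_CUBIC);cv2.imwrite('pics/scene0c.png',b)
t=np.load('last_top.npz');im=t['image'].astype(int);hsv=cv2.cvtColor(t['image'],cv2.COLOR_RGB2HSV)
# mat
m=((hsv[...,0]>8)&(hsv[...,0]<20)&(hsv[...,1]>70)&(hsv[...,2]>120)).astype(np.uint8)
w=np.zeros_like(m);w[95:170,295:370]=1;m*=w
c=max(cv2.findContours(m,0,1)[0],key=cv2.contourArea)[:,0,:]
P=np.array([onz(t,u,v,.004)[:2] for u,v in c]);h=cv2.convexHull(P.astype(np.float32));print('mat enclosing',cv2.minEnclosingCircle(h))
A=np.c_[2*P,np.ones(len(P))]
for _ in range(5):
    x=np.linalg.lstsq(A,(P**2).sum(1),rcond=None)[0];r=np.hypot(*(P-x[:2]).T);R=(x[2]+x[:2]@x[:2])**.5
    k=abs(r-R)<.004; A=A[k];P=P[k]
print('mat fit',x[:2],R,len(P))
# bar
for n,win,thr in(('top',(200,245,170,225),75),('scene',(155,195,170,220),75)):
    s=np.load(f'last_{n}.npz');g=s['image'].max(2);w=np.zeros_like(g);w[win[0]:win[1],win[2]:win[3]]=1
    m=((g<thr)*w).astype(np.uint8);c=max(cv2.findContours(m,0,1)[0],key=cv2.contourArea);r=cv2.minAreaRect(c)
    print(n,r,cv2.contourArea(c),[np.round(onz(s,*p,.13),4)[:2].tolist() for p in cv2.boxPoints(r)])
```

```text
mat enclosing ((0.6939610242843628, 0.0006496862042695284), 0.09262219071388245)
mat fit [0.69465795 0.0010324 ] 0.09048526796899788 100
top ((202.0, 219.0), (2.8284270763397217, 0.0), 135.0) 0.0 [[0.476, 0.374], [0.476, 0.374], [0.4718, 0.3793], [0.4718, 0.3793]]Traceback (most recent call last):
  File "<stdin>", line 19, in <module>
ValueError: max() iterable argument is empty
```

View pics/top0c.png

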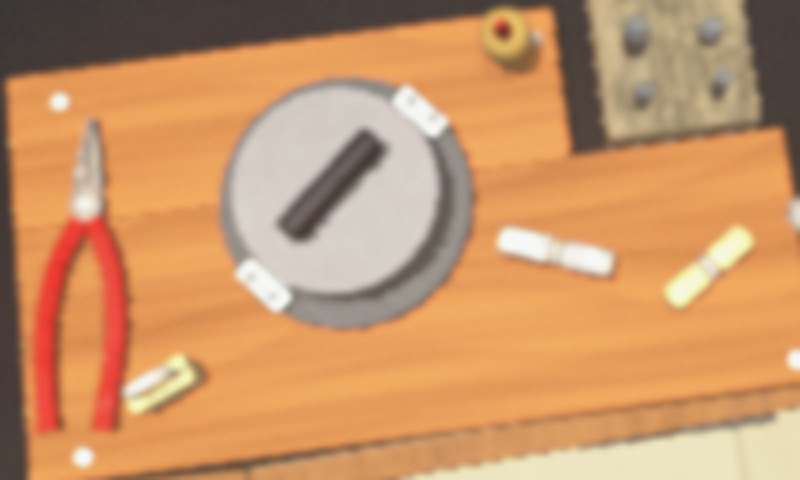

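View pics/scene0c.png

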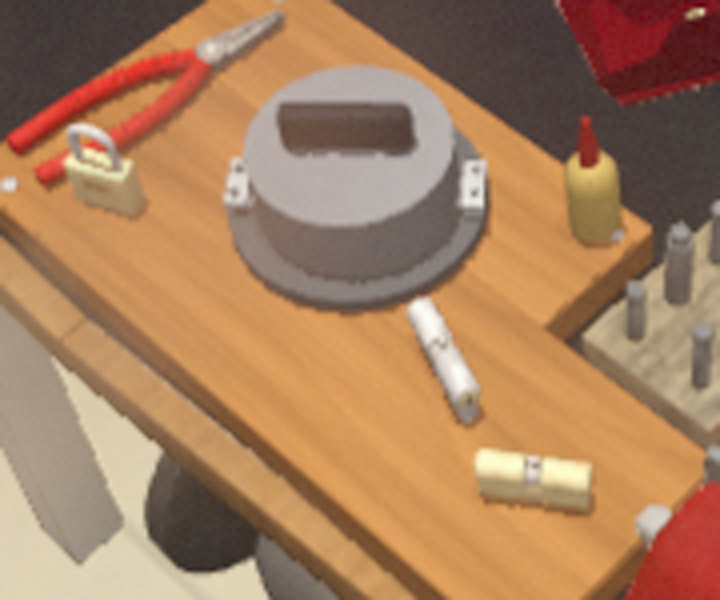

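The crops show the bar running from (280,230) to (385,140) in the top crop, the hooks at (419,110) and (264,286), the nickel cylinder at (556,251), the brass one at (708,267), the padlock at lower left and the oil bottle at (505,35).

```bash
cat > m.py <<'E'
from h import *
def blob(s,f,win):
    v0,v1,u0,u1=win;im=cv2.resize(s['image'][v0:v1,u0:u1],None,fx=4,fy=4,interpolation=cv2.INTER_CUBIC)
    m=f(im.astype(int),cv2.cvtColor(im,cv2.COLOR_RGB2HSV).astype(int)).astype(np.uint8)
    c=max(cv2.findContours(m,0,1)[0],key=cv2.contourArea)
    M=cv2.moments(c);o=lambda p:np.array([u0+(p[0]+.5)/4-.5,v0+(p[1]+.5)/4-.5])
    return o((M['m10']/M['m00'],M['m01']/M['m00'])),np.array([o(p) for p in cv2.boxPoints(cv2.minAreaRect(c))]),M['m00']/16
def axis(s,box,z):
    W=np.array([onz(s,*p,z)[:2] for p in box]);a,b=W[1]-W[0],W[2]-W[1]
    if np.hypot(*a)<np.hypot(*b):a,b=b,a
    return W.mean(0),np.degrees(np.arctan2(a[1],a[0]))%180,np.hypot(*a),np.hypot(*b)
def tri(s1,p1,s2,p2):
    e1,d1=ray(s1,*p1);e2,d2=ray(s2,*p2);d1/=np.linalg.norm(d1);d2/=np.linalg.norm(d2)
    A=np.c_[d1,-d2];k=np.linalg.lstsq(A,e2-e1,rcond=None)[0];a,b=e1+k[0]*d1,e2+k[1]*d2
    return (a+b)/2,np.linalg.norm(a-b)
dark=lambda im,h:im.max(2)<110
nick=lambda im,h:(h[...,1]<60)&(h[...,2]>150)
brass=lambda im,h:(h[...,0]>22)&(h[...,0]<40)&(h[...,2]>140)
cyl=lambda im,h:~((h[...,0]<20)&(h[...,1]>90))
E
python3 - <<'E'
from m import *
t=np.load('last_top.npz');c=np.load('last_scene.npz');t=dict(t);c=dict(c)
p,b,a=blob(t,dark,(208,243,176,210));print('bar',p,a,axis(t,b,.13))
p,b,a=blob(c,dark,(160,185,175,217));print('bar scene',p,a,[onz(c,*q,.13)[:2].round(4) for q in b])
H=[]
for w,wc in(((198,216,204,226),(176,196,222,234)),((240,262,165,186),(176,196,164,174))):
    p,b,a=blob(t,nick,w);H.append(onz(t,*p,.0635)[:2]);q,_,_=blob(c,nick,wc);print('hook',p,a,H[-1],axis(t,b,.0635),tri(t,p,c,q))
d=H[0]-H[1];print('pot',(H[0]+H[1])/2,np.degrees(np.arctan2(d[1],d[0])),np.hypot(*d))
for n,w,wc in(('nick',(233,253,231,266),(212,248,209,233)),('brass',(233,260,272,302),(250,270,226,260))):
    p,b,a=blob(t,cyl,w);q,bb,_=blob(c,cyl,wc);print(n,p,a,axis(t,b,.0605),tri(t,p,c,q),onz(t,*p,.0585)[:2])
# cover disc
for (n,s,win,z) in(('top',t,(195,256,160,226),.1),):
    f=lambda im,h:(h[...,1]<40)&(h[...,2]>165)
    p,b,a=blob(s,lambda im,h:(im.max(2)-im.min(2)<45)&(h[...,2]>150),win);print('cover',p,a,onz(s,*p,z),axis(s,b,z))
E
```

```text
bar [192.74259286 226.02172437] 214.8125 (array([0.45959614, 0.40025535]), np.float64(131.232334291833), np.float64(0.07431888826499088), np.float64(0.018903609638949444))
bar scene [198.35404192 171.95902639] 281.8125 [array([0.4178, 0.407 ]), array([0.4429, 0.4342]), array([0.4933, 0.3732]), array([0.4672, 0.3473])]
hook [211.30662946 209.09117869] 193.1875 [0.50833835 0.35711706] (array([0.51112756, 0.35340621]), np.float64(82.3965009223719), np.float64(0.04642149390013205), np.float64(0.03919044712261711)) (array([0.51360047, 0.3563617 , 0.05164624]), np.float64(0.0066088583640362885))
hook [177.50178903 247.0513738 ] 235.8125 [0.42308839 0.45201242] (array([0.42038707, 0.4560502 ]), np.float64(82.4146872228403), np.float64(0.047362471089185364), np.float64(0.0437977671876374)) (array([0.41942796, 0.45347268, 0.0654536 ]), np.float64(0.007721099611243196))
pot [0.46571337 0.40456474] -48.06482225910931 0.127564433151485
nick [248.3782483  242.35329187] 197.21875 (array([0.41142545, 0.27372959]), np.float64(68.58611398697765), np.float64(0.07540941296128968), np.float64(0.019041894315138783)) (array([0.41143509, 0.27396101, 0.05987848]), np.float64(0.0005239029336898995)) [0.41181511 0.2738303 ]
brass [286.55276382 246.2502577 ] 161.6875 (array([0.38926292, 0.17960888]), np.float64(122.97452453000122), np.float64(0.06684664978352792), np.float64(0.017524184584600953)) (array([0.38825745, 0.18024739, 0.06011618]), np.float64(0.0021837216523620012)) [0.38934759 0.17954433]
cover [192.58684739 226.89652386] 2417.375 [0.46289411 0.40468275 0.1       ] (array([0.46105013, 0.4055352 ]), np.float64(166.26223390898767), np.float64(0.14530099371689809), np.float64(0.13383864822684238))
```

Run:
```python
from m import *
t=dict(np.load('last_top.npz'));c=dict(np.load('last_scene.npz'))
print(t['image'][226,180:186],t['image'][209,212:214],t['image'][222:232:2,192].tolist())
for th in(225,235):
  white=lambda im,h:(im.min(2)>th)
  H=[]
  for w,wc in(((198,216,204,226),(176,196,222,234)),((240,262,165,186),(176,196,164,174))):
    p,b,a=blob(t,white,w);H.append(onz(t,*p,.0635)[:2]);print('hook',p,a,H[-1],axis(t,b,.0635))
  d=H[0]-H[1];print('pot',(H[0]+H[1])/2,np.degrees(np.arctan2(d[1],d[0]))%180,np.hypot(*d))
for th in(70,80,90,110):
  f=lambda im,h:im.max(2)<th
  try:
    p,b,a=blob(t,f,(208,243,176,210));print(th,p,a,axis(t,b,.13))
  except Exception as e:print(th,e)
# base disc outline: not-wood region hull
p=None
im=t['image'];h=cv2.cvtColor(im,cv2.COLOR_RGB2HSV)
m=((h[...,1]<80)).astype(np.uint8);w=np.zeros_like(m);w[192:268,158:232]=1
k=max(cv2.findContours(m*w,0,1)[0],key=cv2.contourArea)[:,0]
P=np.array([onz(t,*q,.05)[:2] for q in k]);x0=np.array([.466,.404])
A=np.c_[2*P,np.ones(len(P))]
for _ in range(8):
    x=np.linalg.lstsq(A,(P**2).sum(1),rcond=None)[0];r=np.hypot(*(P-x[:2]).T);R=(x[2]+x[:2]@x[:2])**.5
    g=abs(r-R)<.003; A=A[g];P=P[g]
print('base',x[:2],R,len(P))
# wrist yaw now and shifts
```

```text
[[214 206 199]
 [214 207 201]
 [214 207 200]
 [214 206 199]
 [210 202 195]
 [197 189 182]] [[226 225 218]
 [238 239 234]] [[104, 94, 90], [103, 93, 89], [106, 97, 92], [88, 77, 72], [78, 66, 60]]
hook [214.25321771 207.78010471] 47.75 [0.51074081 0.34924079] (array([0.51130616, 0.34899278]), np.float64(41.478267483800124), np.float64(0.034461539563922845), np.float64(0.012866997982508108))
hook [175.9715342  250.89763655] 57.40625 [0.41401343 0.45669917] (array([0.41466945, 0.45738212]), np.float64(38.715477030571805), np.float64(0.034826388316527734), np.float64(0.013033160047976111))
pot [0.46237712 0.40296998] 131.99158193679222 0.1445803966539715
hook [214.32025666 207.89238142] 32.0625 [0.51042645 0.34910267] (array([0.51125371, 0.34869371]), np.float64(40.77862303065049), np.float64(0.03305235388226991), np.float64(0.01084221715792375))
hook [176.05190435 250.80233391] 36.375 [0.41422377 0.45647761] (array([0.41428658, 0.4575006 ]), np.float64(40.92266378915909), np.float64(0.03362235387614989), np.float64(0.011593357122889898))
pot [0.46232511 0.40279014] 131.85877955091266 0.14416772888029117
70 max() iterable argument is empty
80 [195.26442308 226.13924501] 29.25 (array([0.45635194, 0.39678467]), np.float64(131.363286494352), np.float64(0.06794661142660118), np.float64(0.00460037528111278))
90 [194.42609489 226.8803528 ] 64.21875 (array([0.45646035, 0.39714533]), np.float64(131.2525422098261), np.float64(0.07084984705509638), np.float64(0.007511434565640511))
110 [192.74259286 226.02172437] 214.8125 (array([0.45959614, 0.40025535]), np.float64(131.232334291833), np.float64(0.07431888826499088), np.float64(0.018903609638949444))
base [0.46236776 0.40275775] 0.07954251930861125 170
```

```bash
cat > g.py <<'E'
# usage: g.py x y z [angle of tool y, deg]  -> normalised translation, yaw, from the measured pose
import sys; from h import *
o=arm.observe();R=np.array(o['eef_rot']);p=np.array(o['tcp_pos'])
a=[float(v) for v in sys.argv[1:]];d=R.T@(np.array(a[:3])-p)
ya=np.degrees(np.arctan2(R[1,1],R[0,1]))
print('tr',np.round(d/.75,4),'mm/row20',round(np.linalg.norm(d)*50,1),'y ang',round(ya,2))
if len(a)>3: print('yaw',round(((ya-a[3]+180)%360-180)/120,4))
print({k:np.round(o[k],3).tolist() for k in('time','tcp_pos','joint_pos','ft_force','wrist_torque','finger_gap','grip_force')})
E
python3 g.py .4622 .4027 .20 41.5; python3 g.py .4622 .4027 .105 41.5
```

```text
tr [-0.3908 -0.1144  0.0407] mm/row20 15.3 y ang 69.62
yaw 0.2343
{'time': 0.1, 'tcp_pos': [0.217, 0.585, 0.23], 'joint_pos': [1.037, 0.528, 1.434, -0.0, 1.181, -0.179], 'ft_force': [0.027, -0.163, -0.038], 'wrist_torque': [0.057, -0.069, 0.026], 'finger_gap': 0.086, 'grip_force': 0.0}
tr [-0.3909 -0.1142  0.1673] mm/row20 16.5 y ang 69.62
yaw 0.2343
{'time': 0.1, 'tcp_pos': [0.217, 0.585, 0.23], 'joint_pos': [1.037, 0.528, 1.434, -0.0, 1.181, -0.179], 'ft_force': [0.027, -0.163, -0.038], 'wrist_torque': [0.057, -0.069, 0.026], 'finger_gap': 0.086, 'grip_force': 0.0}
```

```bash
python3 -m crank '{"translation":[[-0.05,-0.015,0.005],[-0.1,-0.03,0.01],[-0.15,-0.045,0.015],[-0.2,-0.06,0.02],[-0.25,-0.075,0.025],[-0.3,-0.09,0.03],[-0.345,-0.105,0.035],[-0.375,-0.112,0.04],[-0.391,-0.1143,0.05],[-0.391,-0.1143,0.08],[-0.391,-0.1143,0.11],[-0.391,-0.1143,0.13],[-0.391,-0.1143,0.13],[-0.391,-0.1143,0.13]],"yaw":[0.03,0.06,0.1,0.14,0.18,0.21,0.23,0.2343,0.2343,0.2343,0.2343,0.2343,0.2343,0.2343]}' 60; python3 g.py .4622 .4027 .105 41.5
```

```text
time: 1.27
tcp_pos: [0.4614, 0.4034, 0.1326]
eef_rot: [[-0.663, 0.748, -0.003], [0.748, 0.663, -0.001], [0.001, -0.003, -1.0]]
ft_force: [-0.2, 0.4, 0.2]
finger_gap: 0.0513
grip_force: 0.0
tr [-0.0015  0.0003  0.0367] mm/row20 1.4 y ang 41.55
yaw 0.0004
{'time': 1.267, 'tcp_pos': [0.461, 0.403, 0.133], 'joint_pos': [0.536, 0.635, 1.548, 0.0, 0.962, -0.189], 'ft_force': [-0.152, 0.426, 0.157], 'wrist_torque': [-0.021, -0.017, 0.002], 'finger_gap': 0.051, 'grip_force': 0.0}
```

```bash
python3 -m crank '{"translation":[[0,0,0.018],[-0.0015,0,0.03],[-0.0015,0,0.035],[-0.0015,0,0.035],[-0.0015,0,0.035]],"yaw":[0,0,0,0,0]}' 60 && python3 -m crank '{"translation":[[0,0,0],[0,0,0],[0,0,0],[0,0,0],[0,0,0],[0,0,0],[0,0,0],[0,0,0]],"yaw":[0,0,0,0,0,0,0,0]}' 0 60;  python3 g.py .4622 .4027 .105 131.5
```

```text
time: 1.68
tcp_pos: [0.4635, 0.4027, 0.1079]
eef_rot: [[-0.663, 0.749, 0.0], [0.749, 0.663, 0.0], [-0.0, 0.0, -1.0]]
ft_force: [0.4, -0.3, -0.4]
finger_gap: 0.0509
grip_force: 0.0
time: 2.35
tcp_pos: [0.4639, 0.4028, 0.1083]
eef_rot: [[-0.663, 0.749, 0.001], [0.749, 0.663, 0.001], [-0.0, 0.002, -1.0]]
ft_force: [-0.6, -1.0, 5.4]
finger_gap: 0.0148
grip_force: 61.2
tr [ 0.0014 -0.0018  0.0045] mm/row20 0.2 y ang 41.5
yaw -0.75
{'time': 2.35, 'tcp_pos': [0.464, 0.403, 0.108], 'joint_pos': [0.533, 0.669, 1.563, 0.0, 0.909, -0.191], 'ft_force': [-0.598, -0.959, 5.356], 'wrist_torque': [-0.112, 0.055, -0.018], 'finger_gap': 0.015, 'grip_force': 61.159}
```

```bash
python3 -m crank '{"translation":[[0,0,0],[0,0,0],[0.0002,0,0],[0.0003,0,0],[0.0004,0,0],[0.0005,0,0],[0.0006,0,0],[0.0007,0,0],[0.0008,0,0],[0.0009,0,0],[0.001,0,0],[0.0011,0,0],[0.0012,0,0],[0.0013,0,0],[0.0014,0,0],[0.0015,0,0],[0.0015,0,0],[0.0015,0,0],[0.0015,0,0]],"yaw":[-0.02,-0.06,-0.11,-0.16,-0.21,-0.26,-0.31,-0.36,-0.41,-0.46,-0.51,-0.56,-0.61,-0.66,-0.7,-0.73,-0.75,-0.75,-0.75]}' 0 80;  python3 g.py .4622 .4027 .2 131.5
```

```text
time: 3.93
tcp_pos: [0.4633, 0.4038, 0.1084]
eef_rot: [[-0.749, -0.663, 0.002], [-0.663, 0.749, 0.001], [-0.002, -0.0, -1.0]]
ft_force: [-0.7, 0.4, 5.4]
finger_gap: 0.0144
grip_force: 78.8
tr [ 1.800e-03 -1.000e-04 -1.222e-01] mm/row20 4.6 y ang 131.51
yaw 0.0001
{'time': 3.933, 'tcp_pos': [0.463, 0.404, 0.108], 'joint_pos': [0.535, 0.669, 1.563, 0.0, 0.908, -1.76], 'ft_force': [-0.691, 0.431, 5.401], 'wrist_torque': [0.031, 0.112, 0.042], 'finger_gap': 0.014, 'grip_force': 78.823}
```

```bash
python3 -m crank '{"translation":[[0,0,-0.005],[0,0,-0.015],[0,0,-0.03],[0,0,-0.05],[0,0,-0.075],[0,0,-0.1],[0,0,-0.13],[0,0,-0.16],[0,0,-0.19],[0,0,-0.22],[0,0,-0.25],[0,0,-0.275],[0,0,-0.29],[0,0,-0.296],[0,0,-0.296]],"yaw":[0,0,0,0,0,0,0,0,0,0,0,0,0,0,0]}';  python3 g.py .46 .17 .33 ;python3 g.py .6947 .001 .33 90
python3 -c "
from h import *
snap('scene','s1.png')"
```

```text
time: 5.18
tcp_pos: [0.4628, 0.4035, 0.3312]
eef_rot: [[-0.749, -0.663, 0.002], [-0.663, 0.749, 0.001], [-0.002, -0.0, -1.0]]
ft_force: [0.4, 0.1, -2.0]
finger_gap: 0.0143
grip_force: 78.1
tr [ 0.2091 -0.2306  0.0012] mm/row20 11.7 y ang 131.5
{'time': 5.183, 'tcp_pos': [0.463, 0.403, 0.331], 'joint_pos': [0.535, 0.418, 1.336, 0.0, 1.385, -1.76], 'ft_force': [0.435, 0.053, -2.005], 'wrist_torque': [-0.023, -0.014, 0.028], 'finger_gap': 0.014, 'grip_force': 78.08}
tr [ 0.1241 -0.6068  0.0016] mm/row20 23.2 y ang 131.5
yaw 0.3459
{'time': 5.183, 'tcp_pos': [0.463, 0.403, 0.331], 'joint_pos': [0.535, 0.418, 1.336, 0.0, 1.385, -1.76], 'ft_force': [0.435, 0.053, -2.005], 'wrist_torque': [-0.023, -0.014, 0.028], 'finger_gap': 0.014, 'grip_force': 78.08}
```

View pics/s1.png

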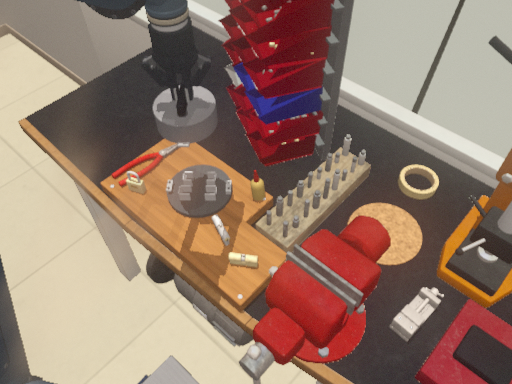

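The cover is off and held at (185,113), and the empty pot shows four cages at (200,187). Next I'll check the vice's clearance from the mat and the cage asymmetry.

Run:
```python
from m import *
t=snap('top','t1.png')
h=cv2.cvtColor(t['image'],cv2.COLOR_RGB2HSV)
m=((h[...,1]>150)&((h[...,0]<6)|(h[...,0]>172))).astype(np.uint8);m[:, :330]=0;m[:,385:]=0;m[:120]=0;m[260:]=0
v,u=np.nonzero(m)
for z in(.05,.12,.2):
    P=np.array([onz(t,a,b,z)[:2] for a,b in zip(u,v)]);d=np.hypot(*(P-[.6947,.001]).T);i=d.argmin();print(z,d[i],P[i],u[i],v[i])
a=cv2.resize(t['image'][195:262,158:235],None,fx=8,fy=8,interpolation=cv2.INTER_CUBIC);cv2.imwrite('pics/pot1.png',a[...,::-1])
```

```text
0.05 0.07361424406930761 [ 0.6234918 -0.0176668] 346 150
0.12 0.09131176747158413 [ 0.60371098 -0.00667059] 349 149
0.2 0.11449135224046268 [0.58031752 0.00599169] 353 148
```

View pics/pot1.png

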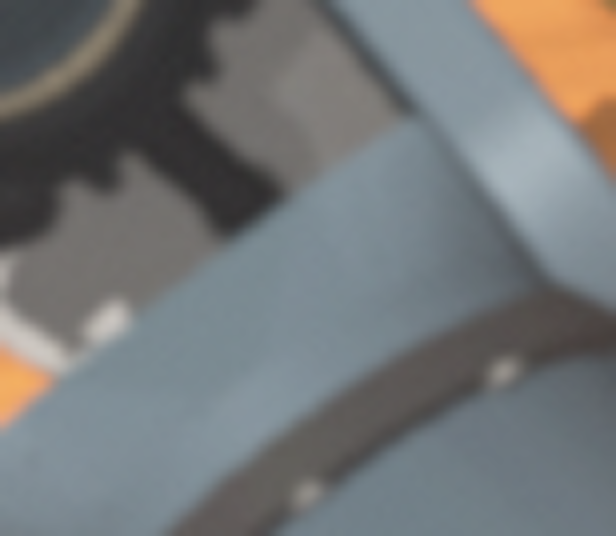

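```bash
python3 -m crank '{"translation":[[0.01,-0.011,0],[0.03,-0.033,0],[0.06,-0.066,0],[0.09,-0.1,0],[0.12,-0.132,0],[0.15,-0.165,0],[0.18,-0.198,0],[0.2,-0.225,0],[0.2,-0.26,0],[0.19,-0.3,0],[0.18,-0.35,0],[0.17,-0.4,0],[0.16,-0.45,0],[0.15,-0.5,0],[0.139,-0.545,0],[0.131,-0.58,0],[0.126,-0.6,0],[0.1241,-0.6068,0],[0.1241,-0.6068,0],[0.1241,-0.6068,0]],"yaw":[0.02,0.06,0.1,0.14,0.18,0.22,0.26,0.3,0.34,0.38,0.42,0.46,0.5,0.54,0.58,0.62,0.66,0.69,0.71,0.72]}'; python3 g.py .6947 .001 .062 45
python3 - <<'E'
from m import *
t=snap('top');h=cv2.resize(t['image'][190:270,155:315],None,fx=5,fy=5,interpolation=cv2.INTER_CUBIC);cv2.imwrite('pics/pot2.png',h[...,::-1])
E
```

```text
time: 6.95
tcp_pos: [0.694, 0.0003, 0.3269]
eef_rot: [[-0.707, 0.708, -0.005], [0.708, 0.707, 0.001], [0.004, -0.003, -1.0]]
ft_force: [0.2, 0.6, -2.2]
finger_gap: 0.0145
grip_force: 78.3
tr [-0.0012  0.0023  0.3531] mm/row20 13.2 y ang 44.96
yaw -0.0004
{'time': 6.95, 'tcp_pos': [0.694, 0.0, 0.327], 'joint_pos': [-0.16, 0.551, 1.117, 0.0, 1.478, -0.945], 'ft_force': [0.217, 0.637, -2.183], 'wrist_torque': [-0.009, -0.03, 0.041], 'finger_gap': 0.015, 'grip_force': 78.314}
```

View pics/pot2.png

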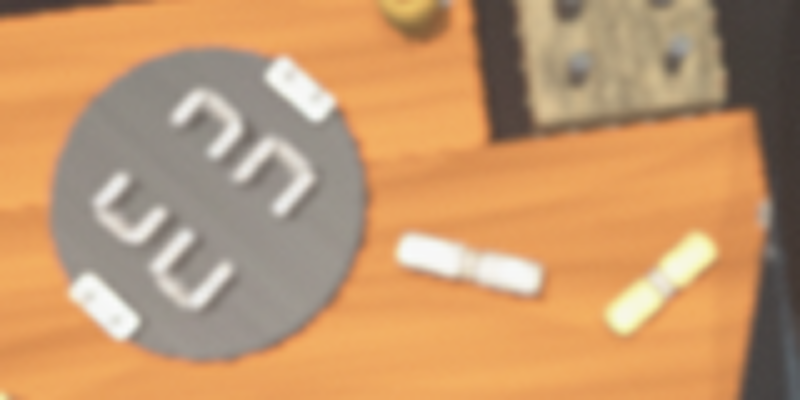

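```bash
python3 -m crank '{"translation":[[0,0,0.01],[0,0.001,0.03],[-0.001,0.002,0.06],[-0.001,0.002,0.09],[-0.001,0.002,0.12],[-0.001,0.002,0.15],[-0.001,0.002,0.18],[-0.001,0.002,0.21],[-0.001,0.002,0.24],[-0.001,0.002,0.27],[-0.001,0.002,0.3],[-0.001,0.002,0.32],[-0.001,0.002,0.333],[-0.001,0.002,0.34],[-0.001,0.002,0.343],[-0.001,0.002,0.343]],"yaw":[0,0,0,0,0,0,0,0,0,0,0,0,0,0,0,0]}'; python3 g.py .6947 .001 .062 45
python3 - <<'E'
from m import *
t=dict(np.load('last_top.npz'));c=np.array([.4623,.4028]);a=np.radians(-48.3);ex=np.array([np.cos(a),np.sin(a)]);ey=np.array([-ex[1],ex[0]])
v0,u0=195,160;im=cv2.resize(t['image'][195:265,160:232],None,fx=4,fy=4,interpolation=cv2.INTER_CUBIC)
m=(im.min(2)>165).astype(np.uint8)
for k in cv2.findContours(m,0,1)[0]:
    if cv2.contourArea(k)<150: continue
    P=np.array([onz(t,u0+(p[0]+.5)/4-.5,v0+(p[1]+.5)/4-.5,.072)[:2]-c for p in k[:,0]])
    X,Y=P@ex*1e3,P@ey*1e3;print(cv2.contourArea(k),'x',X.min().round(1),X.max().round(1),'y',Y.min().round(1),Y.max().round(1))
E
```

```text
time: 8.33
tcp_pos: [0.6963, 0.0015, 0.0724]
eef_rot: [[-0.709, 0.706, 0.0], [0.706, 0.709, -0.0], [-0.0, 0.0, -1.0]]
ft_force: [-0.3, 0.3, -3.1]
finger_gap: 0.0142
grip_force: 78.4
tr [ 0.0011 -0.002   0.0139] mm/row20 0.5 y ang 45.12
yaw 0.001
{'time': 8.333, 'tcp_pos': [0.696, 0.001, 0.072], 'joint_pos': [-0.158, 0.806, 1.352, -0.0, 0.983, -0.946], 'ft_force': [-0.304, 0.335, -3.147], 'wrist_torque': [-0.002, -0.039, -0.076], 'finger_gap': 0.014, 'grip_force': 78.352}
1568.5 x -80.8 -63.6 y -20.5 19.5
1500.0 x -48.4 -15.7 y -37.8 -3.0
1215.0 x -43.3 -16.8 y 6.4 40.8
1452.5 x 16.2 48.3 y -37.9 -3.4
1192.0 x 16.9 43.4 y 6.1 40.7
1481.0 x 63.6 80.9 y -20.8 18.8
```

```bash
python3 -m crank '{"translation":[[0.0005,-0.0015,0.004],[0.001,-0.002,0.008],[0.001,-0.002,0.010],[0.001,-0.002,0.012],[0.001,-0.002,0.0135],[0.001,-0.002,0.015],[0.001,-0.002,0.015],[0.001,-0.002,0.015]],"yaw":[0,0,0,0,0,0,0,0]}'
```

```text
time: 9.0
tcp_pos: [0.6947, 0.0008, 0.0624]
eef_rot: [[-0.708, 0.706, 0.001], [0.706, 0.708, -0.0], [-0.001, 0.0, -1.0]]
ft_force: [-2.8, 0.2, 6.6]
finger_gap: 0.0144
grip_force: 79.5
```

```bash
python3 -m crank '{"translation":[[0,0,0],[0,0,0],[0,0,0],[0,0,0],[0,0,0],[0,0,-0.01],[0,0,-0.03],[0,0,-0.06],[0,0,-0.1],[0,0,-0.15],[0,0,-0.2],[0,0,-0.25],[0,0,-0.3],[0,0,-0.34],[0,0,-0.355],[0,0,-0.36]],"yaw":[0,0,0,0,0,0,0,0,0,0,0,0,0,0,0,0]}' 45
python3 - <<'E'
from m import *
for n in('top','scene'):
    s=snap(n)
    # cover top disc: light grey
    f=lambda im,h:(im.max(2)-im.min(2)<40)&(im.min(2)>115)
    print(proj(s,[.6947,.001,.054]),proj(s,[.6947,.001,.084]))
    u,v=proj(s,[.6947,.001,.06]).astype(int)
    p=s['image'][v-60:v+60,u-60:u+60];cv2.imwrite(f'pics/mat_{n}.png',cv2.resize(p,None,fx=3,fy=3)[...,::-1])
a=[cv2.imread(f'pics/mat_{n}.png') for n in('top','scene')];cv2.imwrite('pics/mat.png',np.hstack(a))
E
```

```text
time: 10.33
tcp_pos: [0.6958, 0.0007, 0.3352]
eef_rot: [[-0.708, 0.706, 0.007], [0.706, 0.708, -0.001], [-0.006, 0.004, -1.0]]
ft_force: [-0.3, -0.8, -0.2]
finger_gap: 0.0386
grip_force: 0.0
[334.76069446 125.60596977] [336.86482454 121.30520868]
[388.13033333 219.37393008] [390.90233195 211.82506702]
```

View pics/mat.png

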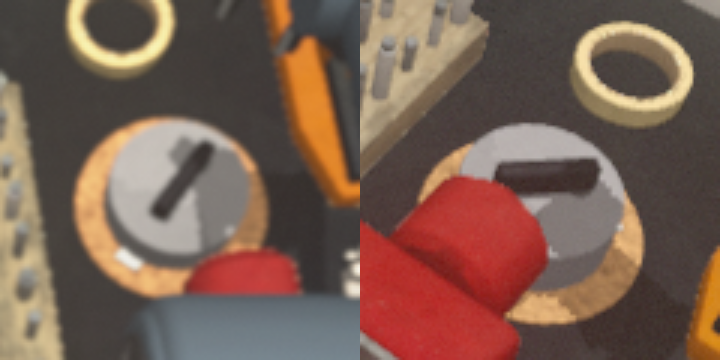

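The cover stands centred on the mat: its top disc is at about (179,187) in the left crop, within about a pixel of the expected spot. Next is the brass (short) cylinder.

```bash
python3 g.py .389 .1798 .13 33
python3 - <<'E'
from m import *
t=dict(np.load('last_top.npz'));c=dict(np.load('last_scene.npz'))
for n,w,wc in(('nick',(233,253,231,266),(212,248,209,233)),('brass',(233,260,272,302),(250,270,226,260))):
    p,b,a=blob(t,cyl,w);q,bb,_=blob(c,cyl,wc);print(n,p,a,axis(t,b,.0605),tri(t,p,c,q),axis(c,bb,.0605))
E
```

```text
tr [ 0.4565 -0.1182  0.2679] mm/row20 20.3 y ang 45.1
yaw 0.1008
{'time': 10.433, 'tcp_pos': [0.694, 0.001, 0.331], 'joint_pos': [-0.159, 0.546, 1.115, 0.0, 1.481, -0.946], 'ft_force': [0.907, 0.308, -0.298], 'wrist_torque': [-0.049, -0.018, -0.012], 'finger_gap': 0.038, 'grip_force': 0.0}
nick [248.3753685  242.34732312] 197.875 (array([0.4114321 , 0.27372479]), np.float64(68.37846062936573), np.float64(0.07540665447521419), np.float64(0.019150160814058216)) (array([0.41222194, 0.27382571, 0.05509801]), np.float64(3.849867814292419e-05)) (array([0.41022039, 0.27053246]), np.float64(68.50817512579748), np.float64(0.09330940032574922), np.float64(0.020080706063194786))
brass [286.56587196 246.25145643] 164.5 (array([0.38946857, 0.17939132]), np.float64(123.14991224874115), np.float64(0.06672596697639661), np.float64(0.017790773039322933)) (array([0.38810854, 0.18028789, 0.05983581]), np.float64(0.002566866903469552)) (array([0.3863234 , 0.17843462]), np.float64(123.8284407840892), np.float64(0.06477589185141758), np.float64(0.02668301460494702))
```

```bash
python3 -m crank '{"translation":[[0.02,-0.005,0],[0.06,-0.015,0],[0.11,-0.028,0],[0.16,-0.041,0],[0.21,-0.054,0],[0.26,-0.067,0],[0.31,-0.08,0],[0.36,-0.093,0],[0.4,-0.104,0.02],[0.43,-0.111,0.05],[0.447,-0.1155,0.09],[0.4565,-0.1182,0.13],[0.4565,-0.1182,0.17],[0.4565,-0.1182,0.21],[0.4565,-0.1182,0.24],[0.4565,-0.1182,0.26],[0.4565,-0.1182,0.268],[0.4565,-0.1182,0.268],[0.4565,-0.1182,0.268]],"yaw":[0,0.01,0.03,0.05,0.07,0.09,0.1,0.1,0.1,0.1,0.1,0.1,0.1,0.1,0.1,0.1,0.1,0.1,0.1]}' 45; python3 g.py .389 .1798 .043 33
```

```text
time: 12.02
tcp_pos: [0.3886, 0.1795, 0.1294]
eef_rot: [[-0.546, 0.838, -0.003], [0.838, 0.546, -0.0], [0.001, -0.002, -1.0]]
ft_force: [-0.1, 0.0, 0.4]
finger_gap: 0.0383
grip_force: 0.0
tr [-1.000e-04  9.000e-04  1.152e-01] mm/row20 4.3 y ang 33.09
yaw 0.0008
{'time': 12.017, 'tcp_pos': [0.389, 0.18, 0.129], 'joint_pos': [0.17, 0.453, 2.011, -0.0, 0.68, -0.407], 'ft_force': [-0.07, 0.001, 0.4], 'wrist_torque': [-0.015, -0.035, 0.013], 'finger_gap': 0.038, 'grip_force': 0.0}
```

```bash
python3 -m crank '{"translation":[[0,0.0005,0.01],[0,0.0005,0.03],[0,0.0005,0.05],[0,0.0005,0.07],[0,0.0005,0.09],[0,0.0005,0.105],[0,0.0005,0.115],[0,0.0005,0.115],[0,0.0005,0.115]],"yaw":[0,0,0,0,0,0,0,0,0]}' 45 && python3 -m crank '{"translation":[[0,0,0],[0,0,0],[0,0,0],[0,0,0],[0,0,0],[0,0,0]],"yaw":[0,0,0,0,0,0]}' 0 50; python3 g.py .4787 .4174 .15 41.7
```

```text
time: 12.77
tcp_pos: [0.39, 0.18, 0.044]
eef_rot: [[-0.546, 0.838, 0.0], [0.838, 0.546, 0.0], [-0.0, 0.0, -1.0]]
ft_force: [-0.3, 0.5, 0.8]
finger_gap: 0.0385
grip_force: 0.0
time: 13.27
tcp_pos: [0.3902, 0.18, 0.0445]
eef_rot: [[-0.546, 0.838, 0.002], [0.838, 0.546, 0.0], [-0.001, 0.001, -1.0]]
ft_force: [0.0, -0.1, 6.7]
finger_gap: 0.015
grip_force: 49.0
tr [ 0.2006  0.2719 -0.1404] mm/row20 13.7 y ang 33.11
yaw -0.0716
{'time': 13.267, 'tcp_pos': [0.39, 0.18, 0.045], 'joint_pos': [0.171, 0.644, 2.062, -0.0, 0.434, -0.407], 'ft_force': [0.001, -0.063, 6.688], 'wrist_torque': [-0.055, 0.041, -0.012], 'finger_gap': 0.015, 'grip_force': 49.006}
```

```bash
python3 -m crank '{"translation":[[0,0,-0.01],[0,0,-0.03],[0,0,-0.06],[0,0,-0.09],[0.01,0.0136,-0.115],[0.03,0.041,-0.135],[0.06,0.082,-0.14],[0.09,0.123,-0.14],[0.12,0.163,-0.14],[0.15,0.204,-0.14],[0.175,0.238,-0.14],[0.192,0.26,-0.14],[0.2006,0.2723,-0.14],[0.2006,0.2723,-0.14],[0.2006,0.2723,-0.14],[0.2006,0.2723,-0.14]],"yaw":[0,0,0,0,0,-0.01,-0.02,-0.03,-0.04,-0.05,-0.06,-0.0716,-0.0716,-0.0716,-0.0716,-0.0716]}'; python3 g.py .4792 .4178 .09 41.7;  python3 - <<'E'
from h import *
t=snap('top');s=snap('scene')
c=lambda a,u,v:cv2.resize(a['image'][v-30:v+35,u-35:u+35],None,fx=5,fy=5,interpolation=cv2.INTER_CUBIC)
cv2.imwrite('pics/in1.png',np.hstack([c(t,195,228),c(s,205,175)])[...,::-1])
E
```

```text
time: 14.6
tcp_pos: [0.4775, 0.4162, 0.1484]
eef_rot: [[-0.665, 0.747, -0.002], [0.747, 0.665, -0.002], [0.0, -0.003, -1.0]]
ft_force: [0.0, -1.4, -2.6]
finger_gap: 0.0147
grip_force: 49.2
tr [0.0001 0.0034 0.0779] mm/row20 2.9 y ang 41.68
yaw -0.0002
{'time': 14.6, 'tcp_pos': [0.477, 0.416, 0.148], 'joint_pos': [0.541, 0.637, 1.483, -0.0, 1.025, -0.186], 'ft_force': [0.037, -1.427, -2.611], 'wrist_torque': [-0.039, -0.003, 0.002], 'finger_gap': 0.015, 'grip_force': 49.228}
```

View pics/in1.png

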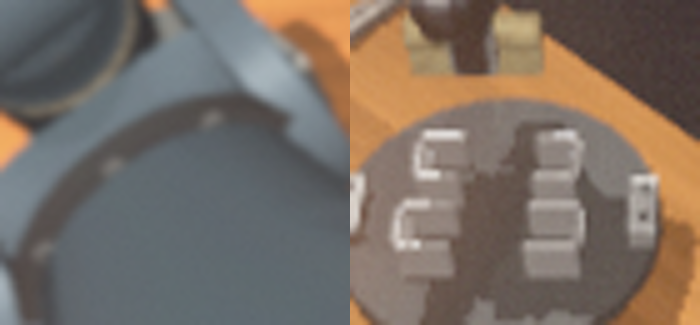

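The scene crop shows the brass cylinder level and centred in the fingers above the cages. I'll use this view for a second estimate of the pocket centres.

Run:
```python
from m import *
s=dict(np.load('last_scene.npz'));c=np.array([.4623,.4028]);a=np.radians(-48.3);ex=np.array([np.cos(a),np.sin(a)]);ey=np.array([-ex[1],ex[0]])
v0,u0=160,160;im=cv2.resize(s['image'][160:220,160:240],None,fx=4,fy=4,interpolation=cv2.INTER_CUBIC)
for th in(170,190):
  m=(im.min(2)>th).astype(np.uint8);print(th)
  for k in cv2.findContours(m,0,1)[0]:
    if cv2.contourArea(k)<60: continue
    P=np.array([onz(s,u0+(p[0]+.5)/4-.5,v0+(p[1]+.5)/4-.5,.073)[:2]-c for p in k[:,0]])
    X,Y=P@ex*1e3,P@ey*1e3;print(cv2.contourArea(k),'x',X.min().round(1),X.max().round(1),'y',Y.min().round(1),Y.max().round(1))
```

```text
170
455.0 x 42.6 59.5 y -110.0 -95.0
290.0 x -45.5 -30.2 y -36.1 -6.3
97.0 x 69.4 81.2 y 3.9 9.5
489.0 x -76.2 -63.7 y -23.8 9.6
157.0 x -40.3 -26.9 y 8.1 28.6
86.5 x 28.1 39.0 y 33.0 38.9
172.0 x -37.6 -18.5 y 33.6 39.5
190
393.0 x 43.2 58.4 y -110.0 -96.4
247.5 x -75.3 -64.3 y -22.3 8.0
65.5 x -37.8 -27.6 y 8.9 13.0
102.5 x -36.8 -19.7 y 35.2 38.6
```

```bash
python3 -m crank '{"translation":[[0,0.003,0.01],[0,0.0036,0.03],[0,0.0036,0.05],[0,0.0036,0.065],[0,0.0036,0.073],[0,0.0036,0.076],[0,0.0036,0.076],[0,0.0036,0.076],[0,0.0036,0.076]],"yaw":[0,0,0,0,0,0,0,0,0]}'; python3 g.py .4794 .4180 .0585 41.8; sleep 0; python3 -c "
from h import *
for i in range(4): vision.snapshot('top'); print(arm.observe()['tcp_pos'])"
```

```text
time: 15.45
tcp_pos: [0.4813, 0.4196, 0.0926]
eef_rot: [[-0.665, 0.747, 0.001], [0.747, 0.665, 0.001], [-0.0, 0.002, -1.0]]
ft_force: [1.0, -0.4, -1.8]
finger_gap: 0.0151
grip_force: 49.2
tr [ 0.0001 -0.0034  0.0455] mm/row20 1.7 y ang 41.69
yaw -0.0009
{'time': 15.45, 'tcp_pos': [0.481, 0.42, 0.093], 'joint_pos': [0.542, 0.716, 1.506, 0.0, 0.917, -0.185], 'ft_force': [0.968, -0.389, -1.782], 'wrist_torque': [0.014, 0.0, -0.012], 'finger_gap': 0.015, 'grip_force': 49.243}
[0.4812357  0.41960407 0.09267266]
[0.48116185 0.41960108 0.09264278]
[0.48109331 0.41954092 0.09254699]
[0.48098226 0.41947191 0.0924198 ]
```

```bash
python3 -m crank '{"translation":[[0,-0.0022,0],[0,-0.0022,0.004],[0,-0.0022,0.008],[0,-0.0022,0.012],[0,-0.0022,0.014],[0,-0.0022,0.014],[0,-0.0022,0.014],[0,-0.0022,0.014],[0,-0.0022,0.014]],"yaw":[0,0,-0.001,-0.001,-0.001,-0.001,-0.001,-0.001,-0.001]}'; python3 g.py .4794 .4180 .0585 41.8
```

```text
time: 16.4
tcp_pos: [0.4796, 0.4182, 0.0814]
eef_rot: [[-0.667, 0.745, 0.0], [0.745, 0.667, 0.0], [-0.0, 0.0, -1.0]]
ft_force: [-0.1, 0.6, -2.2]
finger_gap: 0.0148
grip_force: 49.2
tr [-0.     -0.0004  0.0305] mm/row20 1.1 y ang 41.81
yaw 0.0001
{'time': 16.4, 'tcp_pos': [0.48, 0.418, 0.081], 'joint_pos': [0.542, 0.73, 1.516, 0.0, 0.895, -0.188], 'ft_force': [-0.061, 0.57, -2.232], 'wrist_torque': [-0.029, 0.011, 0.032], 'finger_gap': 0.015, 'grip_force': 49.241}
```

Bottom is just under the cage tops with no contact, so I'll go on down.

```bash
python3 -m crank '{"translation":[[0,0,0.003],[0,0,0.006],[0,0,0.009],[0,0,0.012],[0,0,0.015],[0,0,0.018],[0,0,0.021],[0,0,0.021]],"yaw":[0,0,0,0,0,0,0,0]}'; python3 g.py .4794 .4180 .0585 41.8
```

```text
time: 17.07
tcp_pos: [0.4791, 0.418, 0.0649]
eef_rot: [[-0.667, 0.745, -0.001], [0.745, 0.667, -0.001], [0.0, -0.001, -1.0]]
ft_force: [-0.2, 0.4, -1.6]
finger_gap: 0.0151
grip_force: 49.2
tr [-0.0002  0.0003  0.0086] mm/row20 0.3 y ang 41.81
yaw 0.0001
{'time': 17.067, 'tcp_pos': [0.479, 0.418, 0.065], 'joint_pos': [0.542, 0.754, 1.523, -0.0, 0.865, -0.188], 'ft_force': [-0.248, 0.444, -1.605], 'wrist_torque': [-0.009, -0.005, -0.001], 'finger_gap': 0.015, 'grip_force': 49.24}
```

```bash
python3 -m crank '{"translation":[[0,0,0.002],[0,0,0.004],[0,0,0.006],[0,0,0.008],[0,0,0.009],[0,0,0.009],[0,0,0.009]],"yaw":[0,0,0,0,0,0,0]}'
```

```text
time: 17.65
tcp_pos: [0.4795, 0.4182, 0.0588]
eef_rot: [[-0.667, 0.745, 0.0], [0.745, 0.667, 0.0], [-0.0, 0.0, -1.0]]
ft_force: [0.8, 0.2, -1.2]
finger_gap: 0.0153
grip_force: 49.3
```

```bash
python3 -m crank '{"translation":[[0,0,0.001],[0,0,0.001],[0,0,0.001]],"yaw":[0,0,0]}' && python3 -m crank '{"translation":[[0,0,0],[0,0,0],[0,0,0],[0,0,0],[0,0,-0.01],[0,0,-0.03],[0,0,-0.06],[0,0,-0.09],[0,0,-0.115],[0,0,-0.125],[0,0,-0.125]],"yaw":[0,0,0,0,0,0,0,0,0,0,0]}' 34; python3 g.py .4118 .2737 .15 -21.5
```

```text
time: 17.9
tcp_pos: [0.4796, 0.4182, 0.0587]
eef_rot: [[-0.667, 0.745, 0.0], [0.745, 0.667, 0.0], [-0.0, 0.0, -1.0]]
ft_force: [-0.8, -0.0, 3.5]
finger_gap: 0.0148
grip_force: 49.9
time: 18.82
tcp_pos: [0.4808, 0.419, 0.1545]
eef_rot: [[-0.667, 0.745, 0.005], [0.745, 0.667, 0.003], [-0.001, 0.005, -1.0]]
ft_force: [0.1, -0.7, 0.0]
finger_gap: 0.0292
grip_force: 0.0
tr [-0.083  -0.1978  0.005 ] mm/row20 8.0 y ang 41.81
yaw 0.5276
{'time': 18.817, 'tcp_pos': [0.481, 0.419, 0.154], 'joint_pos': [0.542, 0.632, 1.473, 0.0, 1.032, -0.188], 'ft_force': [0.105, -0.669, 0.017], 'wrist_torque': [0.042, 0.007, -0.044], 'finger_gap': 0.029, 'grip_force': 0.0}
```

```bash
python3 -m crank '{"translation":[[-0.006,-0.015,0],[-0.02,-0.045,0],[-0.033,-0.08,0],[-0.048,-0.115,0],[-0.062,-0.15,0],[-0.075,-0.178,0],[-0.082,-0.194,0],[-0.083,-0.1975,0.005],[-0.083,-0.1975,0.01],[-0.083,-0.1975,0.03],[-0.083,-0.1975,0.05],[-0.083,-0.1975,0.06],[-0.083,-0.1975,0.06],[-0.083,-0.1975,0.06]],"yaw":[0.03,0.08,0.13,0.18,0.23,0.28,0.33,0.38,0.43,0.47,0.51,0.5276,0.5276,0.5276]}' 45; python3 g.py .4116 .2738 .043 -21.5
```

```text
time: 19.98
tcp_pos: [0.4097, 0.2726, 0.1057]
eef_rot: [[0.366, 0.931, -0.003], [0.931, -0.366, -0.001], [-0.002, -0.002, -1.0]]
ft_force: [-0.8, -0.3, 0.6]
finger_gap: 0.0384
grip_force: 0.0
tr [0.0026 0.002  0.0837] mm/row20 3.1 y ang -21.44
yaw 0.0005
{'time': 19.983, 'tcp_pos': [0.41, 0.273, 0.106], 'joint_pos': [0.36, 0.557, 1.873, 0.0, 0.715, 0.734], 'ft_force': [-0.752, -0.323, 0.632], 'wrist_torque': [-0.0, -0.03, -0.006], 'finger_gap': 0.038, 'grip_force': 0.0}
```

```bash
python3 -m crank '{"translation":[[0.001,0.001,0.01],[0.0015,0.001,0.03],[0.0015,0.001,0.05],[0.0015,0.001,0.07],[0.0015,0.001,0.08],[0.0015,0.001,0.083],[0.0015,0.001,0.083],[0.0015,0.001,0.083]],"yaw":[0,0,0,0,0,0,0,0]}' 45;  python3 g.py .4116 .2738 .043 -21.5
```

```text
time: 20.65
tcp_pos: [0.4121, 0.274, 0.0449]
eef_rot: [[0.366, 0.93, 0.001], [0.93, -0.366, 0.0], [0.001, 0.001, -1.0]]
ft_force: [-0.2, 0.1, -0.1]
finger_gap: 0.0384
grip_force: 0.0
tr [-0.0004 -0.0005  0.0026] mm/row20 0.1 y ang -21.49
yaw 0.0001
{'time': 20.65, 'tcp_pos': [0.412, 0.274, 0.045], 'joint_pos': [0.361, 0.675, 1.899, 0.0, 0.567, 0.736], 'ft_force': [-0.196, 0.093, -0.123], 'wrist_torque': [-0.029, -0.044, 0.054], 'finger_gap': 0.038, 'grip_force': 0.0}
```

```bash
python3 -m crank '{"translation":[[0,0,0.0015],[0,0,0.0015],[0,0,0.0015],[0,0,0.0015],[0,0,0.0015],[0,0,0.0015],[0,0,0.0015]],"yaw":[0,0,0,0,0,0,0]}' 0 50 && python3 -m crank '{"translation":[[0,0,-0.01],[0,0,-0.03],[0,0,-0.06],[0,0,-0.09],[0,0,-0.12],[0,0,-0.135],[0,0,-0.14],[0,0,-0.14]],"yaw":[0,0,0,0,0,0,0,0]}'; python3 g.py .4465 .3888 .148 41.8
```

```text
time: 21.23
tcp_pos: [0.4121, 0.274, 0.0441]
eef_rot: [[0.367, 0.93, 0.001], [0.93, -0.367, 0.001], [0.001, 0.001, -1.0]]
ft_force: [-0.5, 0.9, 5.8]
finger_gap: 0.0149
grip_force: 49.0
time: 21.9
tcp_pos: [0.4119, 0.2739, 0.1493]
eef_rot: [[0.366, 0.93, 0.002], [0.93, -0.366, 0.001], [0.001, 0.001, -1.0]]
ft_force: [0.3, 0.6, -3.1]
finger_gap: 0.0147
grip_force: 49.2
tr [ 0.1595 -0.0132  0.0019] mm/row20 6.0 y ang -21.5
yaw -0.5275
{'time': 21.9, 'tcp_pos': [0.412, 0.274, 0.149], 'joint_pos': [0.36, 0.48, 1.838, -0.0, 0.822, 0.736], 'ft_force': [0.34, 0.565, -3.111], 'wrist_torque': [0.013, -0.02, 0.013], 'finger_gap': 0.015, 'grip_force': 49.154}
```

```bash
python3 -m crank '{"translation":[[0.005,0,0],[0.02,-0.002,0],[0.04,-0.004,0],[0.06,-0.005,0],[0.08,-0.007,0],[0.1,-0.008,0],[0.12,-0.01,0],[0.14,-0.012,0],[0.152,-0.013,0],[0.1595,-0.0132,0],[0.1595,-0.0132,0.02],[0.1595,-0.0132,0.04],[0.1595,-0.0132,0.06],[0.1595,-0.0132,0.07],[0.1595,-0.0132,0.074],[0.1595,-0.0132,0.074],[0.1595,-0.0132,0.074],[0.1595,-0.0132,0.074]],"yaw":[-0.02,-0.06,-0.11,-0.16,-0.21,-0.26,-0.31,-0.36,-0.41,-0.46,-0.5,-0.52,-0.5275,-0.5275,-0.5275,-0.5275,-0.5275,-0.5275]}'; python3 g.py .4465 .3888 .0585 41.8
python3 - <<'E'
from h import *
s=snap('scene')
cv2.imwrite('pics/in2.png',cv2.resize(s['image'][140:225,150:250],None,fx=6,fy=6,interpolation=cv2.INTER_CUBIC)[...,::-1])
E
```

```text
time: 23.4
tcp_pos: [0.4468, 0.389, 0.0935]
eef_rot: [[-0.666, 0.746, 0.001], [0.746, 0.666, 0.001], [-0.0, 0.001, -1.0]]
ft_force: [0.2, -0.8, -2.0]
finger_gap: 0.0151
grip_force: 49.1
tr [ 0.0001 -0.0005  0.0467] mm/row20 1.8 y ang 41.78
yaw -0.0001
{'time': 23.4, 'tcp_pos': [0.447, 0.389, 0.094], 'joint_pos': [0.528, 0.668, 1.629, -0.0, 0.843, -0.201], 'ft_force': [0.169, -0.83, -1.98], 'wrist_torque': [-0.029, 0.024, 0.024], 'finger_gap': 0.015, 'grip_force': 49.148}
```

View pics/in2.png

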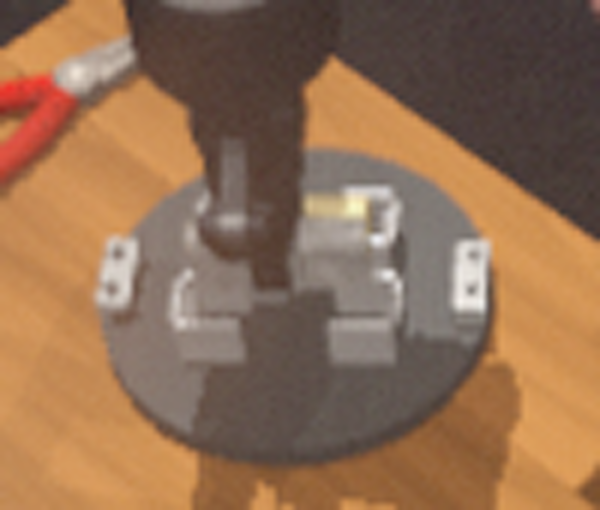

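The brass cylinder is seated at about (337,207), and the nickel one hangs in shadow over the near pocket. The gap (15 mm) and weight agree that it is held.

```bash
python3 -m crank '{"translation":[[0,-0.0004,0.004],[0,-0.0004,0.008],[0,-0.0004,0.012],[0,-0.0004,0.015],[0,-0.0004,0.018],[0,-0.0004,0.021],[0,-0.0004,0.024],[0,-0.0004,0.024]],"yaw":[0,0,0,0,0,0,0,0]}'; python3 g.py .4465 .3888 .0585 41.8
```

```text
time: 24.12
tcp_pos: [0.4458, 0.3883, 0.0743]
eef_rot: [[-0.667, 0.745, -0.001], [0.745, 0.667, -0.0], [0.0, -0.001, -1.0]]
ft_force: [0.6, -0.6, -1.8]
finger_gap: 0.0147
grip_force: 49.1
tr [-0.0002  0.0011  0.0211] mm/row20 0.8 y ang 41.8
yaw -0.0
{'time': 24.117, 'tcp_pos': [0.446, 0.388, 0.074], 'joint_pos': [0.528, 0.698, 1.639, 0.0, 0.806, -0.202], 'ft_force': [0.603, -0.632, -1.85], 'wrist_torque': [-0.006, -0.016, -0.009], 'finger_gap': 0.015, 'grip_force': 49.144}
```

```bash
python3 -m crank '{"translation":[[0,0.0004,0.003],[0,0.0004,0.006],[0,0.0004,0.009],[0,0.0004,0.012],[0,0.0004,0.015],[0,0.0004,0.018],[0,0.0004,0.02],[0,0.0004,0.0215],[0,0.0004,0.0225],[0,0.0004,0.0225],[0,0.0004,0.0225]],"yaw":[0,0,0,0,0,0,0,0,0,0,0]}'; python3 g.py .4465 .3888 .0585 41.8
```

```text
time: 25.03
tcp_pos: [0.4463, 0.3887, 0.0582]
eef_rot: [[-0.667, 0.746, -0.0], [0.746, 0.667, -0.0], [-0.0, -0.0, -1.0]]
ft_force: [-0.9, -0.9, -0.5]
finger_gap: 0.0153
grip_force: 49.3
tr [-0.0001  0.0003 -0.0003] mm/row20 0.0 y ang 41.8
yaw -0.0
{'time': 25.033, 'tcp_pos': [0.446, 0.389, 0.058], 'joint_pos': [0.528, 0.723, 1.645, -0.0, 0.774, -0.202], 'ft_force': [-0.93, -0.881, -0.522], 'wrist_torque': [-0.078, 0.091, 0.061], 'finger_gap': 0.015, 'grip_force': 49.329}
```

```bash
python3 -m crank '{"translation":[[0,0,0.001],[0,0,0.001],[0,0,0.001]],"yaw":[0,0,0]}' && python3 -m crank '{"translation":[[0,0,0],[0,0,0],[0,0,0],[0,0,0],[0,0,-0.01],[0,0,-0.03],[0,0,-0.06],[0,0,-0.09],[0,0,-0.12],[0,0,-0.16],[0,0,-0.2],[0.03,0.05,-0.21],[0.07,0.0,-0.21],[0.11,0.0,-0.21],[0.15,0.0,-0.21],[0.19,0.0,-0.21],[0.23,0.0,-0.21],[0.27,0.0,-0.21],[0.27,0.0,-0.21]],"yaw":[0,0,0,0,0,0,0,0,0,0,0,0,0,0,0,0,0,0,0]}' 34
python3 - <<'E'
from h import *
t=snap('top');s=snap('scene')
A=cv2.resize(t['image'][195:265,158:233],(375,350),interpolation=cv2.INTER_CUBIC);B=cv2.resize(s['image'][150:220,160:240],(400,350),interpolation=cv2.INTER_CUBIC)
C=cv2.resize(s['image'][140:270,120:430],None,fx=2,fy=1.8)[:,:620];D=np.zeros((234,775,3),np.uint8);D[:,:620]=C[:234]
cv2.imwrite('pics/fin.png',np.vstack([np.hstack([A,B]),D])[...,::-1])
E
```

```text
time: 25.28
tcp_pos: [0.4463, 0.3887, 0.0581]
eef_rot: [[-0.667, 0.745, 0.0], [0.745, 0.667, 0.0], [-0.0, 0.0, -1.0]]
ft_force: [-1.3, -2.5, 5.7]
finger_gap: 0.015
grip_force: 50.0
time: 26.87
tcp_pos: [0.3074, 0.5432, 0.2153]
eef_rot: [[-0.67, 0.742, -0.001], [0.742, 0.67, 0.003], [0.003, 0.001, -1.0]]
ft_force: [0.1, -0.0, -0.3]
finger_gap: 0.0292
grip_force: 0.0
```

View pics/fin.png

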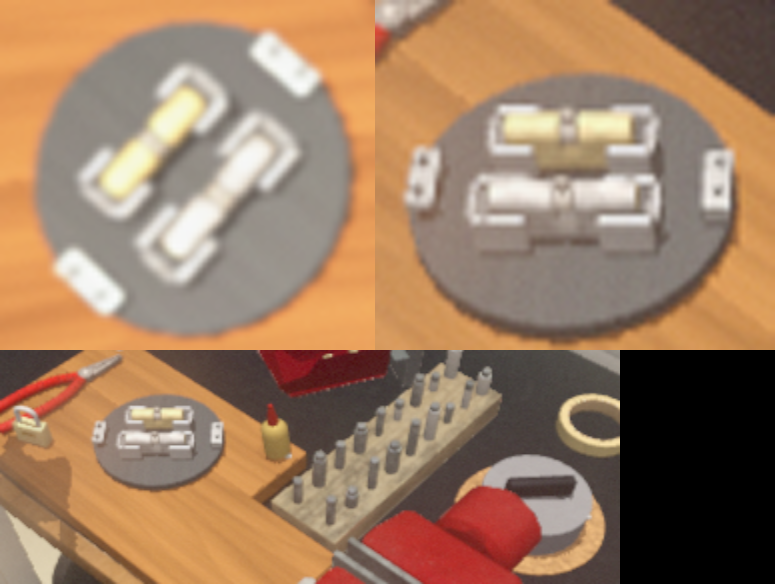

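Both cylinders stand level in the right pockets: brass at about (152,142), nickel at about (217,200) in the upper-left panel. The padlock and bottle haven't moved. One quick check of the cover's centring.

Run:
```python
from m import *
t=dict(np.load('last_top.npz'))
p,b,a=blob(t,lambda im,h:im.max(2)<95,(105,142,320,350));print('bar',p,a,axis(t,b,.084))
im=t['image'];h=cv2.cvtColor(im,cv2.COLOR_RGB2HSV)
m=((im.min(2)>95)&(h[...,1]<50)).astype(np.uint8);w=np.zeros_like(m);w[95:165,300:368]=1
k=max(cv2.findContours(m*w,0,1)[0],key=cv2.contourArea)[:,0]
P=np.array([onz(t,*q,.054)[:2] for q in k]);P=P[P[:,0]>.69];A=np.c_[2*P,np.ones(len(P))]
for _ in range(6):
    x=np.linalg.lstsq(A,(P**2).sum(1),rcond=None)[0];r=np.hypot(*(P-x[:2]).T);R=(x[2]+x[:2]@x[:2])**.5;g=abs(r-R)<.003;A=A[g];P=P[g]
print('disc',x[:2],R,len(P))
```

```text
bar [335.34543913 124.01134161] 139.71875 (array([0.68818503, 0.0052101 ]), np.float64(135.4512475590412), np.float64(0.08327268858268165), np.float64(0.014794035488914607))
disc [0.69387808 0.00264418] 0.06135854935080063 56
```

```bash
python3 -c "
from cell import order
print(order.sign_off())"
```

```text
the job is handed in; nothing more can be done
None
```

Job handed in at about 27 s of the 67 s limit: the cover stands on the cork mat about 2 mm off centre, grip up; each cylinder stands in its own pocket, with the padlock and oil bottle untouched.

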